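Clamp the tube block on the dry-bath heater

ROBOT

A 6-joint arm with a two-finger parallel gripper is mounted at the origin on the work surface. World frame = base frame: x ahead of the robot, y to its left, z up, the work surface at z = 0. Lengths are in mm, angles in rad, forces in N, time in s.
With the tool pointing down it reaches from about 275 to 750 mm from the base axis. Payload 10.2 kg.
Tool frame: the origin (TCP) lies where the fingers leave the gripper's body, on its centre line; the fingertips stand 73 mm ahead of it and the grasp point (between the pads) lies 54 mm ahead of it; z points along the fingers, y is the line along which they close (so a half turn about z gives the same grasp; the last joint's range is limited). The gripper opens to 85 mm and grips with 20 to 120 N. Pads are 22 mm wide; open, the fingers measure 114 mm over their backs; the gripper's body (76 mm by 85 mm) begins 54 mm behind the grasp point. The pads swing forward as they close: fully open they stand 13 mm farther back than shut.
Start: joints at [-1.339, 0.313, 1.498, -0, 1.331, -0.223], TCP at [230.612, -471.646, 303.894] pointing down, gripper open.
Joint ranges: [-2.94, 2.94], [-0.97, 2.17], [0.19, 2.56], [-1.23, 4.37], [0.02, 3.11], [-2.88, 2.88]. Speed limits (rad/s): [2.39, 2.39, 3.01, 3.14, 3.14, 3.14].

INTERFACE

Orientations are given as a unit quaternion [w, x, y, z].
In Python, from rig import ctrl gives the robot as it stands.
- The arm moves only by the shell command python3 -m creep 'ROWS' [OPENING] [FORCE]. ROWS is JSON, a list that holds one entry, the list of rows, each a list of 6 numbers: the shift along the world's x, y, z in units of 25 mm (1.0 is 25 mm), then the turn, a rotation vector about the world's x, y, z in units of 5 degrees (1.0 is 5 degrees). In form: [[[x, y, z, ax, ay, az], ...]]. A call has 1 to 20 rows; each row is the pose to reach, as a shift and turn from the pose commanded when the call began; what a row does not reach only later rows make up. A row lasts 1/12 s, in which the tool goes at most 41.7 mm and 7.16 degrees, less where a joint would pass 70% of its speed; a pose out of reach is approached as far as the arm can. A call with a gripper value outside its range is refused whole. OPENING is the finger opening in mm, from 0 to 85.4, set as the call begins (- or left out, the last holds). The fingers move at their own pace and stop on an object; FORCE is the grip in N (left out, the last holds). Time passes only in rows, so rows that repeat a pose let the fingers close. It gives the time, the measured TCP pose, the force, the opening and the grip force at its end, in the units of the state.
- ctrl.sense(): the state, without advancing time (a new reading comes with each control period).
- ctrl.capture(name): name is "scene" or "top" or "wrist"; returns a dict with "image" (420x560x3 uint8, red, green, blue), "fx", "fy", "cx", "cy" (pixels), "R" (3x3) and "t" (3): a world point X has camera coordinates R X + t. Camera axes: x right, y down, z forward; pixel columns grow to the right and rows downward; lengths in mm; the calibration is good to about 2 mm. A picture is of the moment at which its call begins. There is no depth.
- ctrl.finish_job(): hands the job in; it is judged then, once.
The state is a dict: "time_s": time; "joints": joint angles; "dq": joint speeds; "tau": joint torques, N m; "eef_pos": TCP position; "ee_rot": TCP orientation; "force": force on the tool from outside, world axes, zero at the start; "wrist_torque": the same for the moment, N m; "grip_width": opening from 0.0 (shut) to 1.0 (fully open); "grip_force": force on a finger pad.
Only numpy, scipy, OpenCV 4.12 (cv2) and the standard library are available. Lean on these libraries where they do the work, as an engineer would, in place of code of your own. Each camera call takes 0.05 s, during which the arm holds its last target. There are 200 camera calls.

TASK

The empty aluminium tube block has just been fitted to the heater and the cap screw in its middle is still loose. Take the thickest of the three T-handle hex keys from the rack, push it fully home in that screw's recessed socket before you turn it, and tighten the screw clockwise until it comes to its stop. Then hang the key back in the rack, upright in its hole, and leave the other keys and loose things where they are.

Things in the scene. Friction and masses are not known exactly. Their poses are not given: they have to be found in the camera images.
- key10_grip (a point): centre of the black handle of the thickest T-handle hex key (its handle is the longest of the three). Handle: bar 100 mm along its x, 18 mm thick (y, flat sides, to grip across), 24 mm high (z). z is the key's axis and points up from the shaft to the handle. The steel shaft is a hexagon 10 mm across flats with a corner towards x, and its tip is 122 mm below this point; a round flange (26 mm) rests on the rack 22 mm below this point. The key weighs about 0.15 kg
- key10_tip (a point): centre of the flat lower end of the thickest key's hexagonal shaft, same axes as its handle (x along the handle bar and towards a corner of the hexagon)
- key8_grip (a point): centre of the handle of the middle key (8 mm hexagon, handle 78 mm long, 16 mm thick); leave it in the rack
- key6_grip (a point): centre of the handle of the thinnest key (6 mm hexagon, handle 60 mm long, 14 mm thick); leave it in the rack
- rack: fixed grey steel rack, a plate 220 mm (x) by 56 mm (y) on two legs; origin under its centre on the bench. Its top face is 115 mm above the bench, 5 mm thick, with three through holes of 16 mm diameter at x = -70, 0 and 70 mm, y = 0. Each hole holds a key that hangs by its flange with its handle along the rack's y; which key hangs where changes. A key goes in and out straight from above and any free hole will do
- empty_block: the aluminium tube block without tubes, 130 mm (x) by 160 mm (y), 50 mm high, fixed on the heater; origin at the centre of its underside, top face 95 mm above the bench. In the middle of its top is a round counterbore of 24 mm diameter with the steel cap screw's head 5 mm down in it. The second block of the same kind, full of green tubes that stand 10 mm above its top, has its own screw already tight; the two may be either way round
- socket_floor (a point): centre of the floor of the hexagonal socket in the loose screw of the empty block, 14 mm below the block's top; it turns with the screw: z up, x towards a corner of the hexagon. The socket is 9 mm deep and 10.6 mm across flats, with a 1.8 mm chamfer at its mouth, so the key enters when its x matches this x, or is turned from it by a multiple of 60 degrees, to within about 6 degrees
- screw (a joint): angle of the loose screw in rad: grows as it is turned clockwise seen from above; it starts between 0.35 and 0.85 and comes to a hard stop, tight, at 1.5. Turning it takes about 0.1 N m
- tube1: small green 1.5 ml tube, 13 mm wide and 40 mm high, stood upside down on its cap on the heater's top near the display; origin under its centre; bystander
- tube2: a second such tube beside it; bystander
- conical: clear conical tube with a pale blue cap, 118 mm long, 21 mm thick, lying on the bench along its x; origin under its middle; bystander
- dropper: thin clear plastic dropper, 152 mm long, 12 mm thick, lying on the bench along its x; origin under its middle; bystander
- tipbox: box of pipette tips with a blue top, 85 by 122 mm and 73 mm high; origin under its centre; bystander
- beaker: glass beaker 70 mm wide and 90 mm high; origin under its centre; bystander
Things that resemble listed ones, but are neither listed nor needed, are in the scene too. What is shaped like the part that bears key10_grip but pink or red is not meant.

How it is judged:
By the outcome, as a careful person would: the job done as asked, in the order asked, and still so for the second after the job is handed in, with the robot touching nothing.
It also fails if it takes over 54 s, if anything falls off the work surface, if the arm or the gripper's body presses on something with over 40 N, if the wrist force passes 120 N, or if a joint passes its speed limit or range.

## Working session

There is one attempt and no reset: what is moved stays moved. The work goes in short steps, Python scripts to look and compute and a shell command to move; the robot and the scene stay as the last step left them, time stands still between calls to the robot, and variables do not carry over. Pictures are saved under pics/ and viewed, at most 10 in all, crops included, and the job is handed in when it is done.

```bash
ls; mkdir -p pics; cat > h.py <<'E'
import numpy as np,cv2,pickle
from rig import ctrl
def cap(n,f):
    c=ctrl.capture(n); pickle.dump(c,open(f'pics/{f}.pkl','wb')); cv2.imwrite(f'pics/{f}.png',c['image'][:,:,::-1]); return c
def load(f): return pickle.load(open(f'pics/{f}.pkl','rb'))
def crop(f,x0,y0,x1,y1,s,out):
    i=cv2.imread(f'pics/{f}.png')[y0:y1,x0:x1]; cv2.imwrite(f'pics/{out}.png',cv2.resize(i,None,fx=s,fy=s,interpolation=cv2.INTER_CUBIC))
def ray(c,u,v):
    R=np.array(c['R']);t=np.array(c['t']); d=R.T@np.array([(u-c['cx'])/c['fx'],(v-c['cy'])/c['fy'],1]); return -R.T@t,d
def atz(c,u,v,z):
    o,d=ray(c,u,v); return o+d*(z-o[2])/d[2]
def tri(*obs):
    A=np.zeros((3,3));b=np.zeros(3)
    for c,u,v in obs:
        o,d=ray(c,u,v);d=d/np.linalg.norm(d);P=np.eye(3)-d[None].T@d[None];A+=P;b+=P@o
    return np.linalg.solve(A,b)
def proj(c,X):
    p=np.array(c['R'])@X+np.array(c['t']); return c['fx']*p[0]/p[2]+c['cx'],c['fy']*p[1]/p[2]+c['cy']
E
python3 - <<'E'
from h import *
a=cap('scene','s0')['image'];b=cap('top','t0')['image'];w=cap('wrist','w0')['image']
import cv2
for n in('s0','t0','w0'):
    c=load(n);R=np.array(c['R']);print(n,c['fx'],-R.T@np.array(c['t']),R[2])
im=np.hstack([a,b]);print(im.shape)
print(ctrl.sense())
E
```

```text
pics
s0 497.5232015918479 [1076.80005776 -529.3204851   915.56446454] [-0.50223555  0.40902029 -0.76188047]
t0 545.9958374112512 [ 261.06405063  -72.0343619  1480.93160356] [ 1.96890861e-01 -3.34313266e-04 -9.80425355e-01]
w0 375.1621337917626 [ 297.58854724 -439.91279321  374.35798984] [-0.26406839 -0.12630387 -0.95619831]
(420, 1120, 3)
{'time_s': 0.15, 'joints': array([-1.33936721e+00,  3.13334039e-01,  1.49823863e+00, -1.25593304e-05,
        1.33098820e+00, -2.23381793e-01]), 'dq': array([ 0.00029617, -0.00283181, -0.00129806, -0.00222952, -0.00192511,
        0.00021321]), 'tau': array([ 1.08969696e-03, -4.12370932e+01, -2.59796298e+01, -1.75272116e-04,
        3.21350621e-03,  5.83718460e-06]), 'eef_pos': array([ 230.59727487, -471.51878751,  303.46908121]), 'ee_rot': array([-4.84079584e-04,  9.74254164e-01,  2.25451968e-01, -8.04707370e-06]), 'force': array([-0.48021538,  0.31286109,  0.35524747]), 'wrist_torque': array([-0.01551981, -0.02974114,  0.01783416]), 'grip_force': 0.0, 'grip_width': 1.003059479214623}
```

View pics/t0.png

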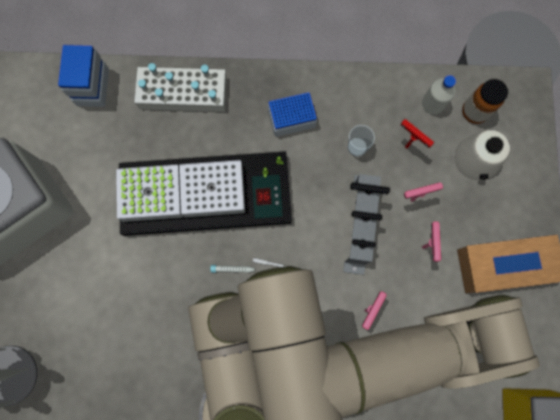

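View pics/s0.png

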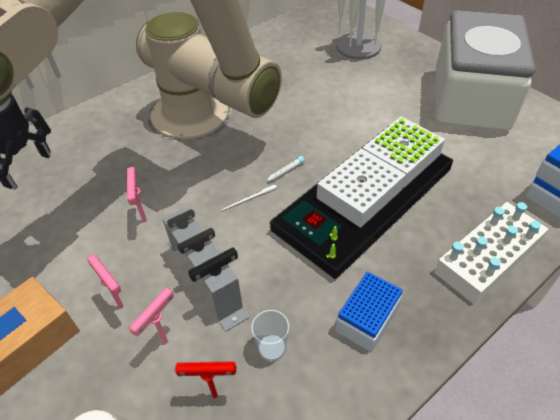

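The top view shows the rack with the longest handle at about (370,187), and the empty block's screw at about (211,187). In the scene view they are at about (214,263) and (362,179). Next I'll enlarge these areas.

```bash
python3 - <<'E'
from h import *
i=cv2.imread('pics/t0.png');j=cv2.imread('pics/s0.png')
r=lambda a,x,y,w,h,s:cv2.resize(a[y:y+h,x:x+w],None,fx=s,fy=s,interpolation=cv2.INTER_CUBIC)
A=np.hstack([r(i,340,165,66,50,6),r(i,178,160,66,50,6)])
B=np.hstack([r(j,174,238,66,50,6),r(j,328,154,66,50,6)])
cv2.imwrite('pics/m1.png',np.vstack([A,B]))
E
```

```text
(no output)
```

View pics/m1.png

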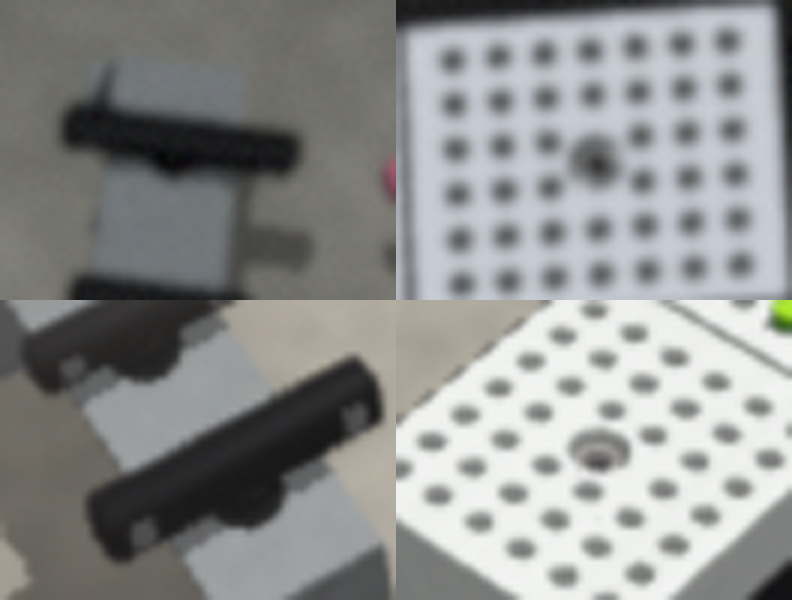

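The crops put the handle's centre at top (370.2,188.0) and scene (213.5,263.8). The counterbore's centre is at top (211.3,186.7) and scene (362,178.7).

```bash
python3 - <<'E'
from h import *
t=load('t0');s=load('s0')
k=tri((t,370.2,188),(s,213.5,263.8));print('key',k)
p=tri((t,211.3,186.7),(s,362,178.7));print('screw',p)
a=atz(t,340+66/6,165+125/6,142);b=atz(t,340+296/6,165+150/6,142);print(a,b,b-a,np.degrees(np.arctan2(*(b-a)[1::-1])),np.linalg.norm(b-a))
a=atz(s,174+100/6,238+228/6,137);b=atz(s,174+372/6,238+90/6,137);print(a,b,np.degrees(np.arctan2(*(b-a)[1::-1])),np.linalg.norm(b-a))
q=ctrl.sense()
from scipy.spatial.transform import Rotation as R
print(R.from_quat(q['ee_rot'][[1,2,3,0]]).as_matrix().round(3))
E
```

```text
key [ 572.04585343 -294.75387855  136.65651484]
screw [573.505839   112.5227153   92.36542665]
[ 574.27862575 -246.70276354  142.        ] [ 566.53846456 -343.18001318  142.        ] [ -7.74016119 -96.47724964   0.        ] -94.5868921872801 96.78723982951901
[ 567.51375106 -341.69431681  137.        ] [ 580.79144019 -246.38536674  137.        ] 82.0690498587928 96.2293769791899
[[ 0.898  0.439 -0.   ]
 [ 0.439 -0.898  0.001]
 [ 0.    -0.001 -1.   ]]
```

Both heights match the text: key 137 mm and block top about 92 mm against 95. I'll go over the screw first for a close look at the socket, with the gripper already turned and partly closed for the key.

```bash
python3 -m creep '[[[1,1.5,0,0,0,0.8],[2.5,3.5,0,0,0,2],[13.5,21,-3.5,0,0,11.6],[13.5,21,-3.5,0,0,11.6],[13.5,21,-3.5,0,0,11.6],[13.5,21,-3.5,0,0,11.6],[13.5,21,-3.5,0,0,11.6],[13.5,21,-3.5,0,0,11.6],[13.5,21,-3.5,0,0,11.6],[13.5,21,-3.5,0,0,11.6],[13.5,21,-3.5,0,0,11.6],[13.5,21,-3.5,0,0,11.6],[13.5,21,-3.5,0,0,11.6],[13.5,21,-3.5,0,0,11.6],[13.5,21,-3.5,0,0,11.6],[13.5,21,-3.5,0,0,11.6],[13.5,21,-3.5,0,0,11.6],[13.5,21,-3.5,0,0,11.6],[13.5,21,-3.5,0,0,11.6]]]' 45 60
python3 - <<'E'
from h import *
from scipy.spatial.transform import Rotation as R
c=cap('wrist','w1');q=ctrl.sense();print(q['time_s'],q['eef_pos'],R.from_quat(q['ee_rot'][[1,2,3,0]]).as_matrix()[:,1])
u,v=proj(c,np.array([573.5,112.5,94]));print(u,v)
u,v=int(u),int(v)
i=cv2.imread('pics/w1.png');x=max(0,u-50);y=max(0,v-38);i=i[y:y+76,x:x+100];print(x,y,i.shape)
cv2.imwrite('pics/m2.png',cv2.resize(i,None,fx=7.5,fy=7.5,interpolation=cv2.INTER_CUBIC))
E
```

```text
time_s: 1.73
eef_pos: [567.7, 52.2, 216.6]
ee_rot: [0.0, 0.743, 0.669, -0.0]
force: [-1.0, -0.1, 0.3]
grip_width: 0.528
grip_force: 0.0
1.7833 [567.74832393  52.00137158 216.76550136] [ 9.94444541e-01 -1.05261657e-01  1.98128042e-04]
280.5659556714112 118.67329661516823
230 80 (76, 100, 3)
```

View pics/m2.png

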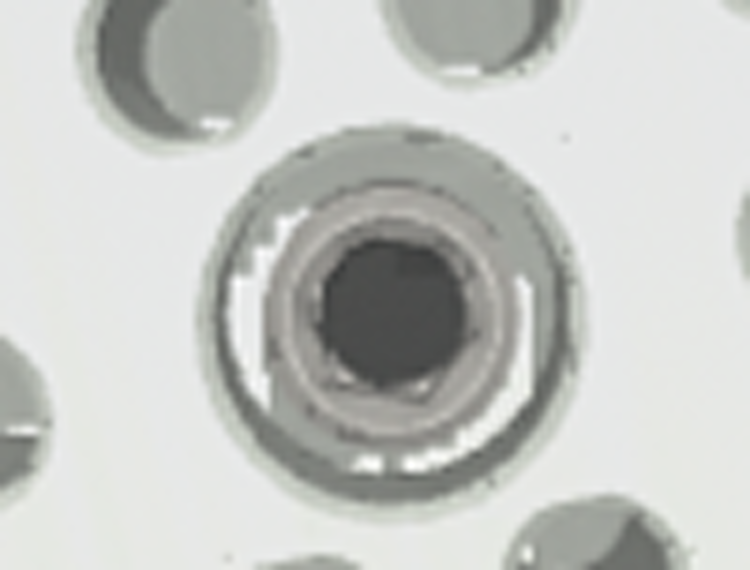

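The socket's rim centre is at (282.1,122.8), within 2 mm of the estimate. I'll enlarge it with more contrast to read the hexagon's turn.

```bash
python3 - <<'E'
from h import *
c=load('w1')
print(atz(c,282.1,122.8,95), atz(c,282.1,122.8,92.4))
# rectify head plane z=90 around centre to world axes (x right, y up), 28 px/mm... 
X=atz(c,282.1,122.8,95)[:2]
out=[]
for z in (90,88.2,81):
    n=400;s=20.
    W=np.array([[X[0]-10,X[1]+10],[X[0]+10,X[1]+10],[X[0]+10,X[1]-10],[X[0]-10,X[1]-10]])
    P=np.float32([proj(c,np.array([*w,z])) for w in W])
    H=cv2.getPerspectiveTransform(P,np.float32([[0,0],[n,0],[n,n],[0,n]]))
    g=cv2.cvtColor(c['image'],cv2.COLOR_RGB2GRAY)
    o=cv2.warpPerspective(g,H,(n,n),flags=cv2.INTER_CUBIC); out.append(cv2.createCLAHE(3,(2,2)).apply(o))
cv2.imwrite('pics/m3.png',np.hstack(out[::2]))
E
```

```text
[574.06168968 110.47318152  95.        ] [574.04569179 110.27099652  92.4       ]
```

View pics/m3.png

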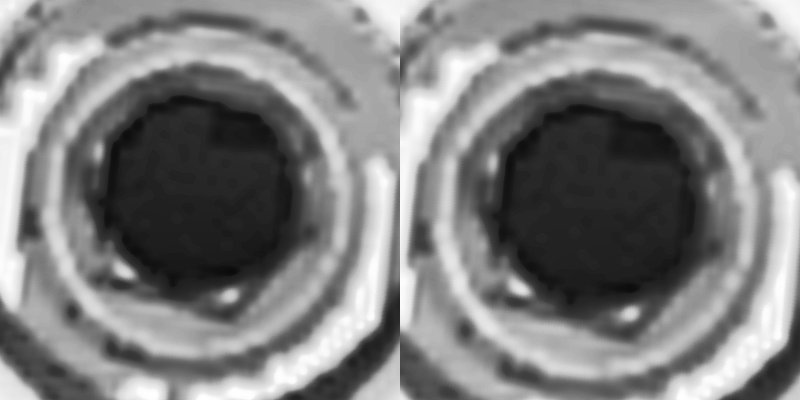

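The hexagon has a corner at about −72°, with flats running at about −15° and 44°. That puts its corners at about 45° modulo 60°, so the handle should point at 105° or 45°. Now I'll go above the key.

```bash
python3 -m creep '[[[0,-0.5,0.5,0,0,0],[0.2,-1.5,1,0,0,0],[0.2,-13.9,1.75,0,0,0],[0.2,-13.9,1.75,0,0,0],[0.2,-13.9,1.75,0,0,0],[0.2,-13.9,1.75,0,0,0],[0.2,-13.9,1.75,0,0,0],[0.2,-13.9,1.75,0,0,0],[0.2,-13.9,1.75,0,0,0],[0.2,-13.9,1.75,0,0,0],[0.2,-13.9,1.75,0,0,0],[0.2,-13.9,1.75,0,0,0],[0.2,-13.9,1.75,0,0,0]]]'
python3 - <<'E'
from h import *
c=cap('wrist','w2');q=ctrl.sense();print(q['time_s'],q['eef_pos'])
print(proj(c,np.array([572,-294.7,149])))
E
```

```text
time_s: 2.87
eef_pos: [572.6, -293.8, 260.3]
ee_rot: [-0.0, 0.743, 0.669, 0.0]
force: [-0.3, -0.3, -0.5]
grip_width: 0.528
grip_force: 0.0
2.9167 [ 572.92016305 -293.27918786  260.41299075]
(np.float64(280.68515614319455), np.float64(240.98599246224862))
```

View pics/w2.png

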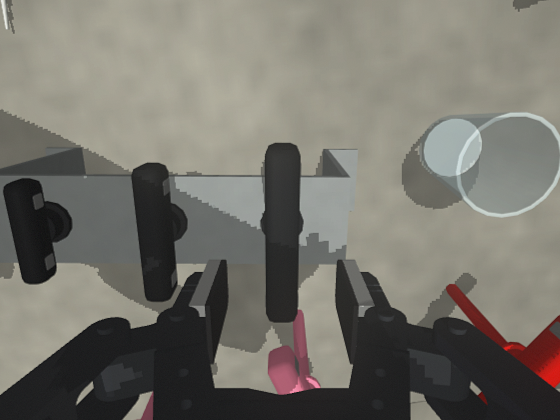

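The view shows the thick key's handle from (282,143) to (281,322), with the open fingers on either side at about (212,310) and (352,310). Its flange is at about (282,222).

```bash
python3 - <<'E'
from h import *
c=load('w2')
for v,z in((143,149),(143,137),(143,125),(322,149),(322,140)): print(v,z,atz(c,282.5 if v==143 else 281.5,v,z))
print('flange l,r',atz(c,261,222,117),atz(c,303,222,117))
for X in ((572.9,-293.3,149),): print(proj(c,np.array(X)))
t=load('t0');s=load('s0')
# joint triangulation incl. wrist of near end / far end
print(proj(c,np.array([572,-294.7,117])))
E
```

```text
143 149 [ 578.20955458 -244.13068308  149.        ]
143 137 [ 578.08427673 -245.6833696   137.        ]
143 125 [ 577.95899888 -247.23605613  125.        ]
322 149 [ 567.33246706 -343.36470398  149.        ]
322 140 [ 566.70156073 -349.427911    140.        ]
flange l,r [ 560.02620121 -294.18454296  117.        ] [ 585.29751249 -296.83405376  117.        ]
(np.float64(282.1196658098509), np.float64(238.3380644311318))
(np.float64(280.7717463426904), np.float64(220.8504090005819))
```

The key's axis is at about (572.7,−295) and its handle points at 83.7°, so the tool is already aligned. I'll go down and grip.

```bash
python3 -m creep '[[[0,-0.06,-0.5,0,0,0],[0,-0.06,-1.3,0,0,0],[0,-0.06,-2.1,0,0,0],[0,-0.06,-2.54,0,0,0],[0,-0.06,-2.54,0,0,0],[0,-0.06,-2.54,0,0,0]]]'
python3 -m creep '[[[0,0,0,0,0,0],[0,0,0,0,0,0],[0,0,0,0,0,0],[0,0,0,0,0,0],[0,0,0,0,0,0],[0,0,0,0,0,0],[0,0,0,0,0,0],[0,0,0,0,0,0]]]' 8 80
```

```text
time_s: 3.42
eef_pos: [573.3, -295.1, 197.1]
ee_rot: [-0.0, 0.743, 0.67, 0.0]
force: [0.1, 0.4, 0.1]
grip_width: 0.525
grip_force: 0.0
time_s: 4.08
eef_pos: [573.5, -295.8, 198.2]
ee_rot: [0.001, 0.743, 0.67, 0.0]
force: [-0.7, 0.1, 7.3]
grip_width: 0.196
grip_force: 79.1
```

```bash
python3 -m creep '[[[0,0,0.4,0,0,0],[0,0,1.2,0,0,0],[0,0,2.2,0,0,0],[0,0,3.2,0,0,0],[0,0,4.2,0,0,0],[0,0,5,0,0,0],[0,0,5,0,0,0],[0,0,5,0,0,0]]]'
python3 - <<'E'
from h import *
c=cap('wrist','w3');q=ctrl.sense();print(q['time_s'],q['eef_pos'],q['force'],q['wrist_torque'],q['grip_width'])
p=q['eef_pos']
for d in(54,82,182,176):print(d,proj(c,p-[0,0,d]))
E
```

```text
time_s: 4.75
eef_pos: [573.1, -295.6, 322.4]
ee_rot: [0.001, 0.743, 0.669, 0.0]
force: [0.1, 0.4, -1.9]
grip_width: 0.191
grip_force: 78.3
4.8 [ 572.91129784 -295.50720581  320.86005125] [ 0.47659894  0.88287649 -0.92490098] [ 0.04731754  0.00823551 -0.0085848 ] 0.19436901320604819
54 (np.float64(281.1645384535599), np.float64(294.1226353088159))
82 (np.float64(281.10463680530887), np.float64(262.03103446844995))
182 (np.float64(280.98958289874304), np.float64(200.39226237392867))
176 (np.float64(280.99409109003534), np.float64(202.8074726342127))
```

View pics/w3.png

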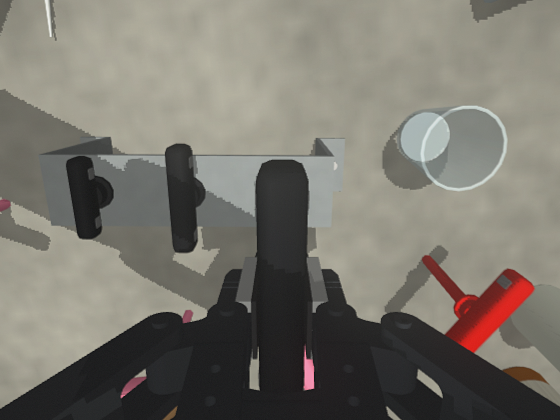

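The key is lifted and held between the pads. The handle's far end is at (282,160) and it hides the tip. I'll carry it over the screw, turned 21° to match the socket, and check the tip in the scene camera.

```bash
python3 -m creep '[[[0,0.5,0,0,0,0.3],[0,1.5,0,0,0,0.8],[0.04,16.24,0,0,0,4.2],[0.04,16.24,0,0,0,4.2],[0.04,16.24,0,0,0,4.2],[0.04,16.24,0,0,0,4.2],[0.04,16.24,0,0,0,4.2],[0.04,16.24,0,0,0,4.2],[0.04,16.24,0,0,0,4.2],[0.04,16.24,0,0,0,4.2],[0.04,16.24,0,0,0,4.2],[0.04,16.24,-0.8,0,0,4.2],[0.04,16.24,-0.8,0,0,4.2],[0.04,16.24,-0.8,0,0,4.2],[0.04,16.24,-0.8,0,0,4.2],[0.04,16.24,-0.8,0,0,4.2]]]'
python3 - <<'E'
from h import *
c=cap('scene','s4');w=cap('wrist','w4');q=ctrl.sense();p=q['eef_pos'];print(q['time_s'],p,q['grip_width'])
print('tip pred',proj(c,p-[0,0,182]),'screw',proj(c,np.array([574,110.5,95])),'shaft top',proj(c,p-[0,0,85]))
i=cv2.imread('pics/s4.png');r=i[60:210,300:430];r=cv2.resize(r,None,fx=4,fy=4,interpolation=cv2.INTER_CUBIC)
cv2.imwrite('pics/m4.png',r)
E
```

```text
time_s: 6.13
eef_pos: [574.3, 109.5, 302.2]
ee_rot: [0.0, 0.609, 0.793, 0.0]
force: [0.5, -0.4, -1.8]
grip_width: 0.194
grip_force: 78.3
6.2333 [574.26849911 109.56239778 302.19829778] 0.19518229666094425
tip pred (np.float64(361.71776277077606), np.float64(171.03602401989224)) screw (np.float64(360.7924012709144), np.float64(178.6086793810232)) shaft top (np.float64(366.4408775047732), np.float64(138.21199198729093))
```

View pics/m4.png

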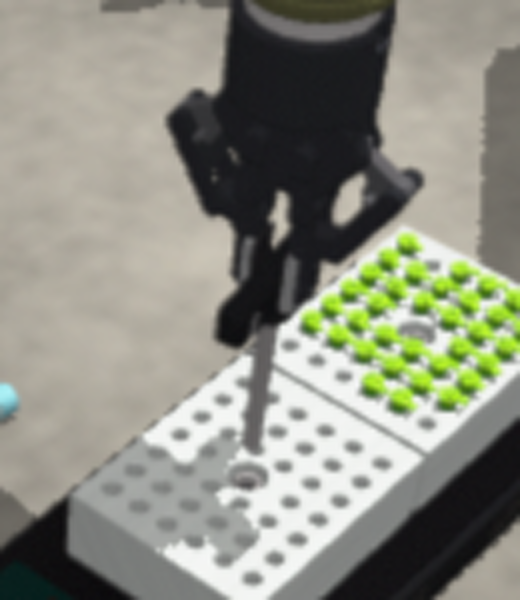

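The tip at about (363,173) stands over the counterbore at (362,179) as predicted, to within about 1 mm. I'll lower it to the mouth of the socket.

```bash
python3 -m creep '[[[0,0.03,-0.3,0,0,0],[0,0.03,-0.7,0,0,0],[0,0.03,-1,0,0,0],[0,0.03,-1.12,0,0,0],[0,0.03,-1.2,0,0,0],[0,0.03,-1.26,0,0,0],[0,0.03,-1.3,0,0,0],[0,0.03,-1.3,0,0,0]]]'
```

```text
time_s: 6.9
eef_pos: [574.2, 111.1, 269.2]
ee_rot: [0.0, 0.608, 0.794, 0.0]
force: [0.8, -1.1, -2.3]
grip_width: 0.197
grip_force: 78.3
```

```bash
python3 -m creep '[[[0,0,-0.08,0,0,0],[0,0,-0.16,0,0,0],[0,0,-0.24,0,0,0],[0,0,-0.24,0,0,0],[0,0,-0.24,0,0,0]]]'
```

```text
time_s: 7.32
eef_pos: [574.3, 111.0, 264.1]
ee_rot: [0.001, 0.608, 0.794, 0.0]
force: [-0.4, -1.0, 5.4]
grip_width: 0.192
grip_force: 79.2
```

```bash
python3 -m creep '[[[0,0,-0.06,0,0,0],[0,0,-0.12,0,0,0],[0,0,-0.12,0,0,0],[0,0,-0.12,0,0,0]]]'
```

```text
time_s: 7.65
eef_pos: [574.6, 111.0, 263.6]
ee_rot: [0.002, 0.608, 0.794, 0.001]
force: [-4.5, -1.8, 21.2]
grip_width: 0.193
grip_force: 81.6
```

It is seated: the force rises at TCP z 264, where the floor should be. Now I'll turn clockwise.

```bash
python3 -m creep '[[[0,0,0.05,0,0,-0.4],[0,0,0.05,0,0,-1.2],[0,0,0.05,0,0,-2],[0,0,0.05,0,0,-2.8],[0,0,0.05,0,0,-3.6],[0,0,0.05,0,0,-4.4],[0,0,0.05,0,0,-5.2],[0,0,0.05,0,0,-6],[0,0,0.05,0,0,-6],[0,0,0.05,0,0,-6]]]'
python3 -c "
from rig import ctrl;q=ctrl.sense();print(q['wrist_torque'],q['eef_pos'],q['joints'],q['force'])"
```

```text
time_s: 8.48
eef_pos: [574.3, 111.0, 263.8]
ee_rot: [0.001, 0.793, 0.609, 0.001]
force: [-4.2, -1.3, 14.6]
grip_width: 0.197
grip_force: 80.6
[-0.42296106  1.11304939  0.08791449] [574.30497896 111.0025228  263.79727115] [-9.07080302e-03  4.74820965e-01  1.37010314e+00 -5.27536657e-04
  1.29383282e+00  2.51876006e-01] [-4.21344464 -1.3016507  14.60860119]
```

```bash
for k in 1; do python3 -m creep '[[[0,0,0,0,0,-0.6],[0,0,0,0,0,-1.2],[0,0,0,0,0,-1.8],[0,0,0,0,0,-2.4],[0,0,0,0,0,-2.4]]]'; done
python3 -c "
from rig import ctrl;q=ctrl.sense();print(q['wrist_torque'],q['joints'][5])"
```

```text
time_s: 8.9
eef_pos: [574.3, 111.0, 263.8]
ee_rot: [0.001, 0.853, 0.522, 0.001]
force: [-3.9, -2.1, 14.7]
grip_width: 0.193
grip_force: 80.7
[-0.31755069  1.19601372  0.14159673] 0.4637626679597123
```

```bash
python3 -m creep '[[[0,0,0,0,0,-0.6],[0,0,0,0,0,-1.2],[0,0,0,0,0,-1.8],[0,0,0,0,0,-1.8]]]'
python3 -c "
from rig import ctrl;q=ctrl.sense();print(q['wrist_torque'],q['joints'][5])"
```

```text
time_s: 9.23
eef_pos: [574.3, 111.1, 263.8]
ee_rot: [0.001, 0.891, 0.453, 0.001]
force: [-3.7, -1.3, 15.8]
grip_width: 0.196
grip_force: 80.7
[-0.30768014  1.19129558  0.0385244 ] 0.6208346512088744
```

```bash
python3 -m creep '[[[0,0,0,0,0,-0.6],[0,0,0,0,0,-1.2],[0,0,0,0,0,-1.8],[0,0,0,0,0,-1.8]]]'
python3 -c "
from rig import ctrl;q=ctrl.sense();print(q['wrist_torque'],q['joints'][5])"
```

```text
time_s: 9.57
eef_pos: [574.2, 111.1, 263.8]
ee_rot: [0.001, 0.924, 0.382, 0.001]
force: [-5.1, -0.5, 15.6]
grip_width: 0.192
grip_force: 80.7
[-0.29303433  1.19411565  0.13163654] 0.7779344773652721
```

```bash
python3 -m creep '[[[0,0,0,0,0,-0.5],[0,0,0,0,0,-1],[0,0,0,0,0,-1],[0,0,0,0,0,-1]]]'
python3 -c "
from rig import ctrl;q=ctrl.sense();print(q['wrist_torque'],q['joints'][5])"
python3 -m creep '[[[0,0,0,0,0,-0.5],[0,0,0,0,0,-1],[0,0,0,0,0,-1],[0,0,0,0,0,-1]]]'
python3 -c "
from rig import ctrl;q=ctrl.sense();print(q['wrist_torque'],q['joints'][5])"
```

```text
time_s: 9.9
eef_pos: [574.2, 111.1, 263.8]
ee_rot: [0.001, 0.939, 0.343, 0.001]
force: [-5.0, -0.2, 15.5]
grip_width: 0.195
grip_force: 80.7
[-0.26465039  1.21546162  0.10199658] 0.8626215056817
time_s: 10.23
eef_pos: [574.2, 111.1, 263.8]
ee_rot: [0.0, 0.954, 0.301, 0.001]
force: [-5.0, -1.4, 15.1]
grip_width: 0.19
grip_force: 80.7
[-0.23720227  1.25823595  0.08488972] 0.9498993674467807
```

```bash
python3 -m creep '[[[0,0,0,0,0,-0.5],[0,0,0,0,0,-1],[0,0,0,0,0,-1],[0,0,0,0,0,-1]]]'
python3 -c "
from rig import ctrl;q=ctrl.sense();print(q['wrist_torque'],q['joints'][5])"
python3 -m creep '[[[0,0,0,0,0,-0.5],[0,0,0,0,0,-1],[0,0,0,0,0,-1],[0,0,0,0,0,-1]]]'
python3 - <<'E'
from h import *
q=ctrl.sense();print(q['wrist_torque'],q['joints'][5])
cap('wrist','w5')
E
```

```text
time_s: 10.57
eef_pos: [574.2, 111.2, 263.8]
ee_rot: [0.0, 0.966, 0.259, 0.001]
force: [-4.1, -0.5, 15.4]
grip_width: 0.194
grip_force: 80.7
[-0.19973746  1.24225924  0.21494485] 1.0370497035413744
time_s: 10.9
eef_pos: [574.2, 111.2, 263.8]
ee_rot: [0.0, 0.976, 0.217, 0.001]
force: [-4.2, -0.5, 15.1]
grip_width: 0.194
grip_force: 80.7
[-0.16102063  1.29087679  0.31640772] 1.1239656667605544
```

View pics/w5.png

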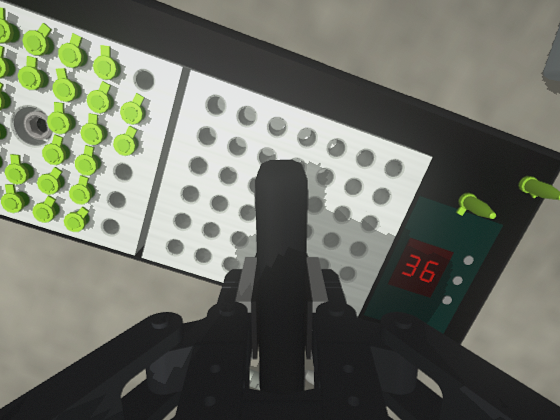

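The handle is still in line with the fingers, its end at (282,160). The torque has begun to rise (0.21, then 0.32 N m), so I'll go on until it clearly stops.

```bash
python3 -m creep '[[[0,0,0,0,0,-0.5],[0,0,0,0,0,-1],[0,0,0,0,0,-1],[0,0,0,0,0,-1]]]'
python3 -c "
from rig import ctrl;q=ctrl.sense();print(q['wrist_torque'],q['joints'][5])"
python3 -m creep '[[[0,0,0,0,0,-0.5],[0,0,0,0,0,-1],[0,0,0,0,0,-1],[0,0,0,0,0,-1]]]'
python3 - <<'E'
from h import *
q=ctrl.sense();print(q['wrist_torque'],q['joints'][5])
cap('wrist','w6')
a=load('w5')['image'].astype(int);b=load('w6')['image'].astype(int)
# handle edges in row 200 & 250
for im in (load('w4')['image'],a,b):
    for r in (185,240):
        x=np.where(im[r,230:340].sum(1)<130)[0]+230;print(r,x.min(),x.max(),end=' | ')
    print()
E
```

```text
time_s: 11.28
eef_pos: [574.2, 111.2, 263.8]
ee_rot: [0.0, 0.985, 0.175, 0.001]
force: [-4.3, -0.3, 15.8]
grip_width: 0.191
grip_force: 80.8
[-0.23739227  1.26627275  0.60371167] 1.2108524520174169
time_s: 11.62
eef_pos: [574.2, 111.3, 263.8]
ee_rot: [0.0, 0.991, 0.132, 0.001]
force: [-4.9, -0.1, 15.9]
grip_width: 0.192
grip_force: 81.0
[-0.12088809  1.24567299  0.840032  ] 1.2977761774450942Traceback (most recent call last):
  File "<stdin>", line 8, in <module>
    return umr_minimum(a, axis, None, out, keepdims, initial, where)
ValueError: zero-size array to reduction operation minimum which has no identity
```

The torque has climbed steadily to 0.84 N m, so the screw is hard on its stop. I'll unwind just to zero torque before lifting.

```bash
python3 -m creep '[[[0,0,0,0,0,0.8],[0,0,0,0,0,1.6],[0,0,0,0,0,2.2],[0,0,0,0,0,2.2],[0,0,0,0,0,2.2]]]'
python3 - <<'E'
from h import *
q=ctrl.sense();print(q['wrist_torque'],q['joints'][5])
for n in('w4','w5','w6'):
    im=load(n)['image'].astype(int)
    for r in (175,230): print(n,r,im[r,245:320:3].sum(1))
E
```

```text
time_s: 12.08
eef_pos: [574.2, 111.2, 263.8]
ee_rot: [0.0, 0.974, 0.226, 0.001]
force: [-5.1, -1.1, 16.6]
grip_width: 0.194
grip_force: 80.7
[-0.11363081  1.34508649  0.27946086] 1.1062204114894305
w4 175 [474 460 467 469 326 176 179 178 182 179 177 179 178 181 176 180 182 180
 181 181 154 701 689 690 637]
w4 230 [458 446 453 459 101 135 136 139 144 149 146 152 146 148 149 147 152 151
 148 148 141 699 668 678 677]
w5 175 [694 692 691 693 141 189 187 187 185 181 184 183 178 178 178 179 174 175
 176 169 188 475 478 481 328]
w5 230 [674 671 674 690 132 156 156 162 161 162 157 155 157 147 146 143 142 143
 138 130 123 300 298 449 462]
w6 175 [687 687 685 696 168 183 182 186 185 182 175 181 176 176 174 175 174 163
 170 164 340 475 392 311 316]
w6 230 [664 682 683 640 146 160 157 166 165 162 157 159 152 147 144 143 141 135
 135 132 120 303 303 297 426]
```

```bash
python3 -m creep '[[[0,0,0.04,0,0,0.6],[0,0,0.08,0,0,1],[0,0,0.08,0,0,1]]]'
python3 -c "
from rig import ctrl;q=ctrl.sense();print(q['wrist_torque'],q['joints'][5])"
python3 -m creep '[[[0,0,0.2,0,0,0],[0,0,0.4,0,0,0],[0,0,0.6,0,0,0],[0,0,0.8,0,0,0],[0,0,1.2,0,0,0],[0,0,1.8,0,0,0],[0,0,2.4,0,0,0],[0,0,2.4,0,0,0],[0,0,2.4,0,0,0]]]'
python3 - <<'E'
from h import *
from scipy.spatial.transform import Rotation as R
q=ctrl.sense();print(q['wrist_torque'],q['joints'],q['eef_pos'],np.degrees(np.arctan2(*R.from_quat(q['ee_rot'][[1,2,3,0]]).as_matrix()[1::-1,0])))
E
```

```text
time_s: 12.33
eef_pos: [574.0, 111.1, 264.0]
ee_rot: [0.0, 0.963, 0.268, 0.0]
force: [-2.7, -1.0, 5.6]
grip_width: 0.199
grip_force: 79.2
[-0.19526037  0.64594616  0.10212378] 1.0183411762160226
time_s: 13.08
eef_pos: [574.2, 111.2, 324.2]
ee_rot: [0.0, 0.964, 0.268, 0.001]
force: [-0.7, -0.4, -1.6]
grip_width: 0.194
grip_force: 80.5
[ 0.03272501  0.00788331 -0.02639841] [-9.00087892e-03  4.33469482e-01  1.27368608e+00  9.52343740e-05
  1.43247168e+00  1.01984682e+00] [574.23907946 111.15314904 324.23526797] 31.05066915408233
```

The screw is tight and the key is out. Now I'll carry it back over its own hole, with the handle at 84° again.

```bash
python3 -m creep '[[[0,-0.5,0,0,0,0.4],[0,-1.5,0,0,0,1.2],[-0.04,-16.27,0,0,0,10.6],[-0.04,-16.27,0,0,0,10.6],[-0.04,-16.27,0,0,0,10.6],[-0.04,-16.27,0,0,0,10.6],[-0.04,-16.27,0,0,0,10.6],[-0.04,-16.27,0,0,0,10.6],[-0.04,-16.27,0,0,0,10.6],[-0.04,-16.27,0,0,0,10.6],[-0.04,-16.27,0,0,0,10.6],[-0.04,-16.27,0,0,0,10.6],[-0.04,-16.27,0,0,0,10.6],[-0.04,-16.27,0,0,0,10.6],[-0.04,-16.27,0,0,0,10.6]]]'
python3 - <<'E'
from h import *
c=cap('scene','s7');t=cap('top','t7')
q=ctrl.sense();p=q['eef_pos'];print(p,q['joints'][5]);print(proj(c,p-[0,0,183]),proj(c,np.array([573,-295.5,115])),proj(c,p-[0,0,90]))
r=cv2.imread('pics/s7.png')[200:320,150:290];cv2.imwrite('pics/m7.png',cv2.resize(r,None,fx=5,fy=5,interpolation=cv2.INTER_CUBIC))
E
```

```text
time_s: 14.33
eef_pos: [573.3, -294.3, 323.0]
ee_rot: [-0.001, 0.742, 0.67, 0.0]
force: [-0.2, 1.0, -0.7]
grip_width: 0.191
grip_force: 80.4
[ 573.42964897 -294.16149555  323.54052847] -0.553545232844922
(np.float64(213.2156904287633), np.float64(263.03225910857117)) (np.float64(214.17519584029776), np.float64(270.8313543480586)) (np.float64(206.55399363084896), np.float64(232.64748843414057))
```

View pics/m7.png

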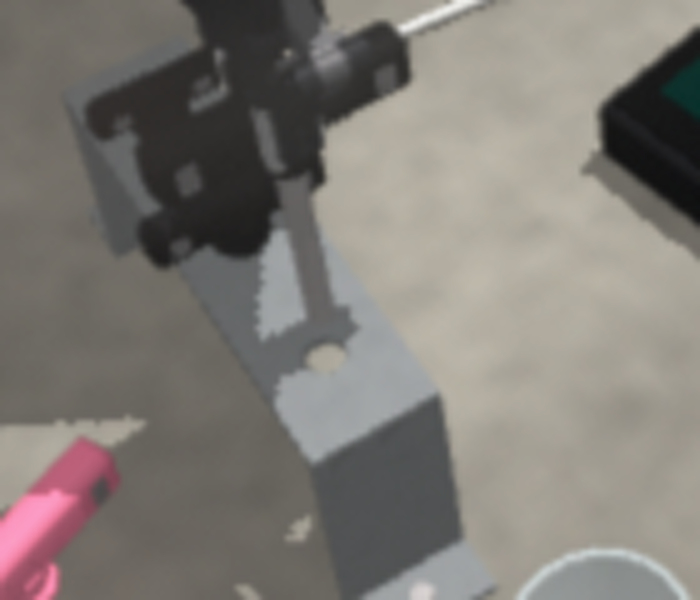

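The tip at about (213.8,264.4) is above the empty hole at (215,271.4), as computed to within about 1 mm. I'll lower it.

```bash
python3 -m creep '[[[0,-0.05,-0.4,0,0,0],[0,-0.05,-0.9,0,0,0],[0,-0.05,-1.2,0,0,0],[0,-0.05,-1.5,0,0,0]]]'
python3 -m creep '[[[0,0,-0.6,0,0,0],[0,0,-1.4,0,0,0],[0,0,-2.2,0,0,0],[0,0,-2.8,0,0,0],[0,0,-3.2,0,0,0],[0,0,-3.4,0,0,0],[0,0,-3.45,0,0,0],[0,0,-3.45,0,0,0]]]'
```

```text
time_s: 14.77
eef_pos: [573.1, -296.3, 284.7]
ee_rot: [-0.001, 0.743, 0.67, -0.0]
force: [-1.0, -0.2, -1.6]
grip_width: 0.193
grip_force: 80.4
time_s: 15.43
eef_pos: [573.3, -297.0, 200.1]
ee_rot: [0.0, 0.743, 0.67, 0.0]
force: [0.2, 0.3, -1.5]
grip_width: 0.189
grip_force: 80.4
```

```bash
python3 -m creep '[[[0,0.04,-0.05,0,0,0],[0,0.04,-0.08,0,0,0],[0,0.04,-0.08,0,0,0]]]'
python3 -m creep '[[[0,0,0,0,0,0],[0,0,0,0,0,0],[0,0,0,0,0,0],[0,0,0,0,0,0],[0,0,0,0,0,0],[0,0,0,0,0,0]]]' 45 80
python3 -m creep '[[[0,0,0.4,0,0,0],[0,0,1.2,0,0,0],[0,0,2,0,0,0],[0,0,2.6,0,0,0],[0,0,2.6,0,0,0]]]'
```

```text
time_s: 15.68
eef_pos: [573.3, -295.9, 198.3]
ee_rot: [0.001, 0.743, 0.67, 0.0]
force: [-0.0, 0.3, -0.5]
grip_width: 0.193
grip_force: 80.7
time_s: 16.18
eef_pos: [573.1, -295.9, 197.7]
ee_rot: [0.0, 0.743, 0.669, -0.0]
force: [0.4, 0.9, -0.5]
grip_width: 0.528
grip_force: 0.0
time_s: 16.6
eef_pos: [573.8, -296.3, 267.0]
ee_rot: [0.003, 0.743, 0.67, 0.001]
force: [0.2, 0.0, 0.7]
grip_width: 0.528
grip_force: 0.0
```

The key is released. I'll return to the first look-out pose over the screw and check screw and key numerically, as my pictures are used up.

```bash
python3 -m creep '[[[0,0.5,0.3,0,0,0],[0,1.5,0.3,0,0,0],[-0.25,13.93,0.3,0,0,0],[-0.25,13.93,0.3,0,0,0],[-0.25,13.93,0.3,0,0,0],[-0.25,13.93,0.3,0,0,0],[-0.25,13.93,0.3,0,0,0],[-0.25,13.93,0.3,0,0,0],[-0.25,13.93,0.3,0,0,0],[-0.25,13.93,0.3,0,0,0],[-0.25,13.93,-2,0,0,0],[-0.25,13.93,-2,0,0,0],[-0.25,13.93,-2,0,0,0],[-0.25,13.93,-2,0,0,0]]]'
cat > hexa.py <<'E'
from h import *
c=cap('wrist','w8');s=cap('scene','s8');t=cap('top','t8')
print(ctrl.sense()['eef_pos'])
g0=cv2.imread('pics/s0.png',0);g1=cv2.imread('pics/s8.png',0)
for n,a,b,(x,y,w,h) in (('scene',g0,g1,(188,246,52,36)),('top',cv2.imread('pics/t0.png',0),cv2.imread('pics/t8.png',0),(346,178,48,20))):
    m=cv2.matchTemplate(b[y-8:y+h+8,x-8:x+w+8],a[y:y+h,x:x+w],cv2.TM_CCOEFF_NORMED);_,v,_,l=cv2.minMaxLoc(m);print(n,v,np.array(l)-8)
d=cv2.absdiff(g0,g1)>40;k=cv2.connectedComponentsWithStats(d.astype(np.uint8))[2:4];print([(st[4],ce.round()) for st,ce in zip(*k) if 15<st[4]<20000])
X=np.array([574.06,110.47]);n=400
def rect(c,z):
    W=np.array([[-10,10],[10,10],[10,-10],[-10,-10]])+X
    P=np.float32([proj(c,np.array([*w,z])) for w in W])
    return cv2.warpPerspective(cv2.cvtColor(c['image'],cv2.COLOR_RGB2GRAY),cv2.getPerspectiveTransform(P,np.float32([[0,0],[n,0],[n,n],[0,n]])),(n,n),flags=cv2.INTER_CUBIC)
for f in('w1','w8'):
    c=load(f);o=rect(c,89).astype(np.float32)
    # ring centre from big bright ring: use same relative to image of w1 (198,202)
    best=[]
    gx=cv2.Sobel(o,cv2.CV_32F,1,0,ksize=7);gy=cv2.Sobel(o,cv2.CV_32F,0,1,ksize=7)
    # hexagon edge score: mean outward gradient along hexagon of apothem a
    for dx in range(-12,13,4):
      for dy in range(-16,17,4):
        for a in range(96,126,3):
          for th in range(0,60,2):
            sc=0
            for k in range(6):
                al=np.radians(th+30+60*k);N=np.array([np.cos(al),-np.sin(al)]);T=np.array([N[1],-N[0]])
                q=np.linspace(-.5,.5,15)[:,None]*a*1.15*T+a*N+[198+dx,202+dy];q=q.round().astype(int)
                sc+=(gx[q[:,1],q[:,0]]*N[0]+gy[q[:,1],q[:,0]]*N[1]).mean()
            best.append((sc,dx,dy,a,th))
    best.sort(reverse=True);print(f,[(int(b[0]),*b[1:]) for b in best[:6]])
    B={}
    for b in best: B.setdefault(b[4],int(b[0]))
    print([B[k] for k in range(0,60,2)])
E
python3 hexa.py
```

```text
time_s: 17.77
eef_pos: [566.4, 52.9, 212.4]
ee_rot: [-0.001, 0.743, 0.67, -0.001]
force: [-0.3, 0.9, 0.7]
grip_width: 0.525
grip_force: 0.0
[567.3170671  52.2260621 214.2225619]
scene 0.9934158325195312 [0 0]
top 0.993700385093689 [0 0]
[(np.int32(389), array([11.,  9.])), (np.int32(581), array([56., 10.])), (np.int32(2630), array([210.,  33.])), (np.int32(56), array([239.,   4.])), (np.int32(10044), array([329.,  73.])), (np.int32(146), array([316.,   3.])), (np.int32(18), array([ 1., 12.])), (np.int32(47), array([354.,  32.])), (np.int32(281), array([156.,  52.])), (np.int32(20), array([140.,  44.])), (np.int32(3113), array([ 17., 124.])), (np.int32(16), array([14., 51.])), (np.int32(263), array([147.,  71.])), (np.int32(920), array([237.,  69.])), (np.int32(1034), array([266.,  89.])), (np.int32(35), array([217.,  97.])), (np.int32(124), array([148., 107.])), (np.int32(822), array([247., 123.])), (np.int32(603), array([197., 127.])), (np.int32(200), array([146., 131.])), (np.int32(39), array([185., 140.])), (np.int32(263), array([253., 151.])), (np.int32(276), array([185., 154.]))
[... 169 characters left out ...]
 -8, 96, 18), (45639, 0, -8, 96, 14), (45558, 0, -8, 96, 10), (45542, 0, -8, 96, 16), (45536, 0, -8, 96, 12), (45462, 0, -8, 99, 16)]
[42066, 43209, 43754, 44159, 44753, 45558, 45536, 45639, 45542, 45667, 45203, 45005, 44961, 44582, 44237, 43383, 41907, 40020, 38466, 36230, 37834, 40724, 42299, 42718, 40151, 37475, 36830, 37449, 38142, 40311]
w8 [(41243, 4, -4, 96, 6), (40925, 4, -4, 96, 8), (40870, 4, -4, 96, 4), (40852, 4, -4, 96, 10), (40584, 4, -4, 96, 12), (39985, 4, -4, 96, 14)]
[39951, 39834, 40870, 41243, 40925, 40852, 40584, 39985, 39596, 39377, 39219, 38584, 38371, 37843, 35779, 34582, 33782, 33189, 34386, 35610, 37005, 36791, 35942, 34137, 33816, 34700, 36590, 37970, 38551, 38994]
```

The key hangs exactly where it was (match 0.99, no shift in either camera). The socket has turned by about 67°, which fits the largest travel allowed before the stop. I'm handing in.

```bash
python3 -c "
from rig import ctrl;print(ctrl.finish_job())"
```

```text
the job is handed in; nothing more can be done
None
```

I pushed the thickest key fully home in the loose screw, tightened it clockwise to its stop, and hung the key back upright in its own hole; the job was handed in at about 18 s of the 54 s allowed, with no verdict shown.

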